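# Isolate the edge burnisher and draw back its sprung tail rod

### The arm

A 7-joint arm with a two-finger parallel gripper is mounted at the origin on the work surface. World frame = base frame: x ahead of the robot, y to its left, z up, the work surface at z = 0. Lengths are in m, angles in rad, forces in N, time in s.
With the tool pointing down it reaches from about 0.35 to 0.9 m from the base axis. Payload 8.1 kg.
Tool frame: the origin (TCP) lies at the centre of the arm's flange, where the gripper is bolted on; the fingertips stand 178 mm ahead of it and the grasp point (between the pads) lies 159 mm ahead of it; z points along the fingers, y is the direction in which the jaws open and shut (so a half turn about z gives the same grasp; the last joint's range is limited). The gripper opens to 92 mm and grips with 3 to 60 N. Pads are 19 mm wide; open, the fingers measure 130 mm over their backs; the gripper's body (75 mm by 190 mm) begins 47 mm behind the grasp point.
Start: joints at [-1.235, 0.434, 0.025, 1.573, -0.012, 1.134, -0.075], TCP at [0.266, 0.566, 0.405] pointing down, gripper open.
Joint ranges: [-2.62, 2.62], [-0.44, 2.09], [-1.27, 1.32], [0.08, 2.57], [-1.32, 4.46], [0.12, 2], [-2.74, 2.74]. Speed limits (rad/s): [2.22, 2.22, 3.01, 3.01, 3.14, 3.14, 3.14].

### API

Orientations are given as a rotation vector (axis times angle).
In Python, from cell import arm gives the robot as it stands. The module is installed in compiled form; this text tells all that it offers.
- The arm moves only by the tool move_arm, never from a script. Its argument "steps" is a list of rows, each a list of 4 numbers: the shift along the tool's x, y, z in mm, then the turn about the tool's z in rad. In form: [[x, y, z, twist], ...]. A call has 1 to 20 rows; each row is the pose to reach, as a shift and turn from the pose commanded when the call began, along the tool's axes at that moment; what a row does not reach only later rows make up. A row lasts 1/8 s, in which the tool goes at most 62.5 mm and 10.7 degrees, less where a joint would pass 70% of its speed; a pose out of reach is approached as far as the arm can. A call with a gripper value outside its range is refused whole. "grip" is the finger opening in mm, from 0 to 91.8, set as the call begins (left out, the last holds). The fingers move at their own pace and stop on an object; "grip_force" is the grip in N (left out, the last holds). Time passes only in rows, so rows that repeat a pose let the fingers close. It gives the time, the measured TCP pose, the force and the opening at its end, in the units of the state.
- arm.observe(): the state, without advancing time (a new reading comes with each control period).
- arm.get_image(name): name is "scene" or "top" or "wrist"; returns the picture (480x640x3 uint8, red, green, blue); there is no depth.
- arm.camera_info(name): a dict with "mtx" (3x3 intrinsics, pixels), "pose" (4x4, takes a point from camera to world coordinates); the wrist camera has in their place "T_tool_cam" (4x4, takes a point from camera to tool coordinates, whose origin is the TCP and whose axes are the flange's). Camera axes: x right, y down, z forward; pixel columns grow to the right and rows downward; lengths in m; the calibration is good to about 2 mm. The wrist camera is an equidistant fisheye: a pixel r from the principal point sees the ray r / f radians off the axis. A picture is of the moment at which its call begins: read the wrist's pose just before it. camera_info takes no time and is no camera call.
- arm.sign_off(): hands the job in, once; it reports no verdict.
The state is a dict: "clock": time; "joints": joint angles; "dq": joint speeds; "joint_efforts": joint torques, N m; "position": TCP position; "ee_rot": TCP orientation; "force": force on the tool from outside, world axes, zero at the start; "ft_torque": the same for the moment, N m; "width": opening from 0.0 (shut) to 1.0 (fully open).
Only numpy, scipy, OpenCV 4.12 (cv2) and the standard library are available. Lean on these libraries where they do the work, as an engineer would, in place of code of your own. Each camera call takes 0.05 s, during which the arm holds its last target.

### The job

I want to change the wooden roller of the edge-burnishing machine. Switch the machine off at the rotary isolator on top of its motor casing (a quarter turn anticlockwise, until it clicks home and the bar points away from you), and only then draw the tailstock's sprung rod out by its wooden grip until the dark ring on it just appears at the mouth of the tube. Finish holding it steady there, still gripped, so that I can lift the roller out myself; leave the roller in its rests and everything else on the bench where it is.

Things in the scene. Friction and masses are not known exactly. Their poses are not given: they have to be found in the camera images.
- isolator (a joint): Angle of the isolator's handle, rad: 1.57 = on (as found; bar lies along the roller's axis), 0 = off (bar lies across the machine, its white line away from the robot). It falls as the handle turns anticlockwise seen from above. A sprung detent holds it at either end: it resists with up to about 0.15 Nm, and let go short of half-way it springs back, past half-way it snaps over to the other end by itself.
- isolator_grip (a point): Centre of the isolator handle's upright bar, on the turning axis, 27 mm above the casing's switch body and 11 mm below the bar's top. Black bar 52 mm long, 16 mm thick, 32 mm tall, on a disc 51 mm across and 6 mm high, whose top lies 21 mm below this point. x axis along the bar towards its white line, y across it, z up; it turns with the handle about z. Nothing stands higher than the disc within 100 mm.
- tail_rod (a joint): How far the tail rod is drawn out of its tube, m: 0 = home, 0.060 = stop; 0.040 = the middle of the dark ring (5 mm wide) is at the tube's mouth. The inner spring pulls it home with 6 N at 0 and 14 N at 0.040, besides slight friction.
- rod_grip (a point): Centre of the wooden grip on the outer end of the tail rod: a level cylinder 28 mm across and about 37 mm long with a flange 40 mm across at its free end, 23 mm beyond this point, its axis 100 mm above the bench. y axis along the rod, outwards (the way to pull), z up, x level across the grip. It moves with the rod; at home it stands 36 mm out from the tube's mouth.
- tube_mouth (a point): Centre of the mouth of the tailstock's steel tube (collar 38 mm across), fixed to the machine, 100 mm above the bench; same axes as rod_grip. The steel rod is 16 mm thick; its dark ring is hidden 40 mm inside the mouth until drawn out. The tailstock behind it is 125 mm tall at its rounded top (132 mm with its brass oil cup, 62 mm back from the mouth).
- roller_mid (a point): Middle of the wooden burnishing roller, 46 mm across and 150 mm long over its steel journals, lying loose in two open forks; y along its axis towards the tailstock, when home at 205 mm from the tube's mouth. Not to be touched.
- wax_block: Block of burnishing wax, 36 x 62 x 22 mm, lying on the machine's base plate in front of the roller. Origin at its underside's centre. Not to be disturbed.
- gum_jar: White jar with a metal lid, 58 mm across, 62 mm tall, on the machine's base plate behind the tailstock. Origin at its underside's centre. Not to be disturbed.
- thread_cone: Brown cone of thread, 60 mm across, 85 mm tall, on the bench beside the rod's grip, on the far side. Origin at its underside's centre. Not to be disturbed.
- dye_a: Small amber bottle, 44 mm across, 85 mm tall, on the bench behind the machine or beyond its motor end. Origin at its underside's centre. Not to be disturbed.
- dye_b: Amber jar, 54 mm across, 75 mm tall, on the bench behind the machine or beyond its motor end. Origin at its underside's centre. Not to be disturbed.
- maul: Maul standing on its white head (60 mm across), handle up, 178 mm tall, on the bench behind the machine or beyond its motor end. Origin at its underside's centre. Not to be disturbed.
- brush: Brush with a wooden handle, 170 mm long, lying on the bench behind the machine, along it. Origin at its underside's centre. Not to be disturbed.

How it is judged:
On the way, in this order (a step that is already met when the one before it is completed fails the run):
1. the isolator is turned to its off detent while the rod is still home (value of joint isolator below 0.2 rad and value of joint tail_rod below 0.012 m), for 0.2 s.
2. the rod is drawn out to its mark and held there in the gripper (value of joint tail_rod between 0.034 and 0.047 m and contact force between the fingers and tail_rod above 4 N), for 0.4 s.
At the end, for the whole second after the job is handed in: The isolator is off (within 0.2 rad of its off stop); the tail rod is gripped (more than 4 N on the fingers), still, and drawn out to its mark (34 to 47 mm out, the mark being at 40); the roller lies in its rests within 10 mm of where it was (all of step 2 and value of joint isolator below 0.2 rad and linear speed of tail_rod below 0.01 m/s and distance of roller_mid from where it was at the start of the episode below 0.01 m); the arm keeps its last pose, push and grip.
It fails at once if the rod is drawn out while the machine is not switched off (value of joint isolator above 0.4 rad and value of joint tail_rod above 0.015 m).
It fails at once if the roller is knocked or shifted in its rests (by more than 10 mm) (distance of roller_mid from where it was at the start of the episode above 0.01 m).
It fails at once if something else on the bench is shifted (by more than 30 mm) (distance of any of wax_block, gum_jar, thread_cone, dye_a, dye_b, maul, brush from where it was at the start of the episode above 0.03 m).
It also fails if it takes over 45 s, if anything falls off the work surface, if the arm or the gripper's body presses on something with over 40 N, if the wrist force passes 120 N, or if a joint passes its speed limit or range.

## Working session

There is one attempt and no reset: what is moved stays moved. The work goes in short steps, Python scripts to look and compute and a tool call to move; the robot and the scene stay as the last step left them, time stands still between calls to the robot, and variables do not carry over. Pictures are saved under pics/ and viewed, and the job is handed in when it is done.

Besides the shell and the picture viewer there is one more tool, called after "Request:" by a JSON object that holds its "api" and its "payload", one argument or row to a line. move_arm: Moves the arm, as the interface text tells. Its arguments: {"type":"object","properties":{"steps":{"type":"array"},"grip":{"type":"number"},"grip_force":{"type":"number"}},"required":["steps"]}

```bash
mkdir -p pics; python3 - <<'E'
from cell import arm
import cv2,numpy as np
np.set_printoptions(precision=4,suppress=True)
s=arm.observe();print(s)
for n in("scene","top","wrist"):
    im=arm.get_image(n);cv2.imwrite(f"pics/{n}0.png",im[:,:,::-1]);print(n,arm.camera_info(n))
E
```

```text
{'clock': 0.0, 'joints': array([-1.2346,  0.4352,  0.025 ,  1.5741, -0.0116,  1.134 , -0.0751]), 'dq': array([ 0.0023, -0.0005, -0.0003,  0.0008, -0.0004, -0.0017, -0.001 ]), 'joint_efforts': array([ -0.0002, -66.7855,   0.9852, -31.4463,  -0.0605,   0.0428,
         0.0002]), 'position': array([0.2655, 0.5656, 0.4039]), 'ee_rot': array([-0.6838, -3.0661,  0.0025]), 'force': array([ 0.5594,  0.5945, -0.7341]), 'ft_torque': array([ 0.0034, -0.0169,  0.0025]), 'width': 1.0034423036983195}
scene {'mtx': array([[460.7562,   0.    , 321.4364],
       [  0.    , 460.7562, 238.1314],
       [  0.    ,   0.    ,   1.    ]]), 'pose': array([[ 0.7829,  0.4732, -0.404 ,  1.023 ],
       [ 0.6221, -0.5852,  0.5201, -0.6441],
       [ 0.0097, -0.6585, -0.7525,  0.9433],
       [ 0.    ,  0.    ,  0.    ,  1.    ]])}
top {'mtx': array([[485.9997,   0.    , 323.9617],
       [  0.    , 485.9997, 240.6505],
       [  0.    ,   0.    ,   1.    ]]), 'pose': array([[-0.0202, -0.9823,  0.1862,  0.4163],
       [-0.9997,  0.0167, -0.02  , -0.0974],
       [ 0.0166, -0.1865, -0.9823,  1.0833],
       [ 0.    ,  0.    ,  0.    ,  1.    ]])}
wrist {'mtx': array([[371.6483,   0.    , 318.7353],
       [  0.    , 371.6483, 240.2781],
       [  0.    ,   0.    ,   1.    ]]), 'T_tool_cam': array([[-0.0001, -0.9578, -0.2874,  0.0779],
       [ 1.    , -0.0001, -0.    ,  0.0006],
       [-0.    , -0.2874,  0.9578,  0.0201],
       [ 0.    ,  0.    ,  0.    ,  1.    ]])}
```

View pics/scene0.png

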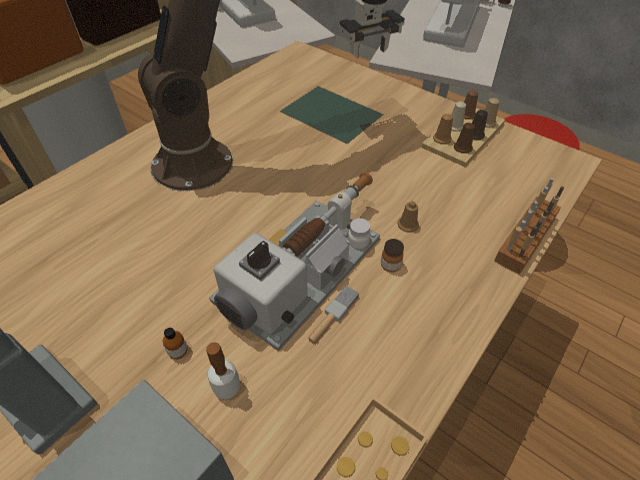

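View pics/top0.png

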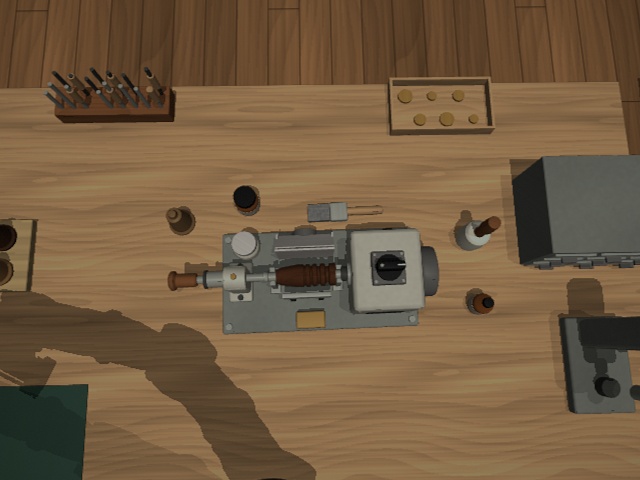

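View pics/wrist0.png

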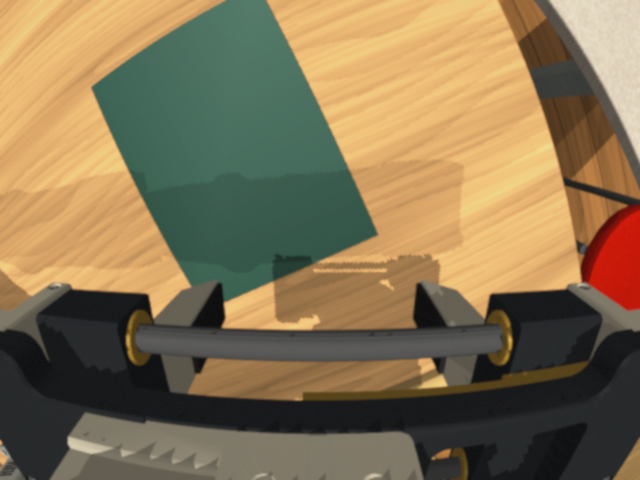

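The top view shows the isolator bar at about (390,267), white line to the right, and the grip at (168–200,281) with the tube mouth near x=204. The scene view has the bar at about (260,252) and the grip at about (360,184). I'll zoom in on both.

```bash
python3 - <<'E'
import cv2,numpy as np
t=cv2.imread("pics/top0.png");s=cv2.imread("pics/scene0.png")
def z(im,x,y,w,h,k):return cv2.resize(im[y:y+h,x:x+w],None,fx=k,fy=k,interpolation=cv2.INTER_CUBIC)
a=z(t,160,255,50,37,8);b=z(t,365,245,50,37,8);c=z(s,320,165,60,37,8);c=c[:,:400+80];d=z(s,235,230,50,37,8)
W=480
pad=lambda q:cv2.copyMakeBorder(q,0,0,0,max(0,400-q.shape[1]),cv2.BORDER_CONSTANT)[:,:400]
c=z(s,330,168,50,37,8)
cv2.imwrite("pics/zoom.png",np.vstack([np.hstack([a,b]),np.hstack([c,d])]))
E
```

```text
(no output)
```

View pics/zoom.png

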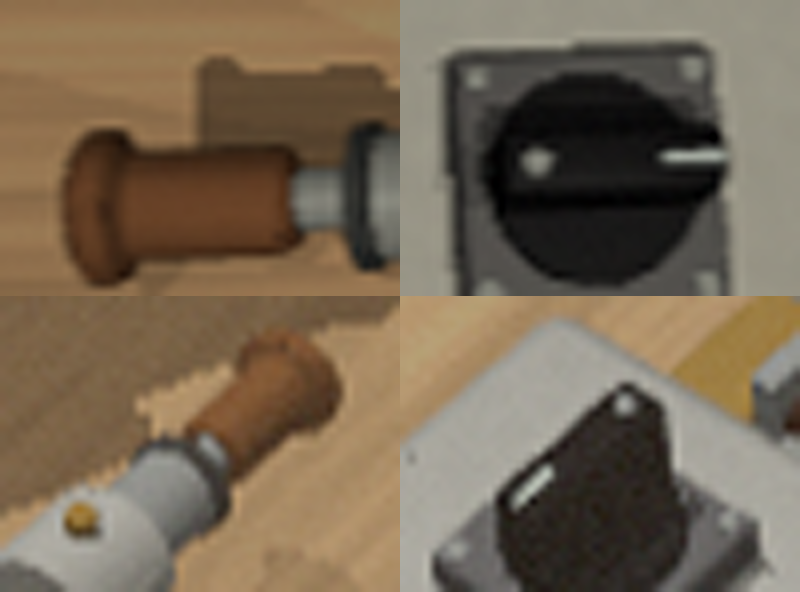

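```bash
cat > h.py <<'E'
import numpy as np
from cell import arm
np.set_printoptions(precision=4,suppress=True)
def ray(n,p):
    c=arm.camera_info(n);d=np.linalg.solve(c['mtx'],[p[0],p[1],1]);d=c['pose'][:3,:3]@d
    return c['pose'][:3,3],d/np.linalg.norm(d)
def tri(p,q):
    o1,d1=ray('top',p);o2,d2=ray('scene',q)
    A=np.stack([d1,-d2],1);t=np.linalg.lstsq(A,o2-o1,rcond=None)[0]
    a=o1+t[0]*d1;b=o2+t[1]*d2
    return (a+b)/2,np.linalg.norm(a-b)
def plane(n,p,z):
    o,d=ray(n,p);return o+d*(z-o[2])/d[2]
E
python3 - <<'E'
from h import *
f=lambda x,y,ox,oy,zx,zy:((x-zx+.5)/8-.5+ox,(y-zy+.5)/8-.5+oy)
T1=lambda x,y:f(x,y,160,255,0,0);T2=lambda x,y:f(x,y,365,245,400,0)
S1=lambda x,y:f(x,y,330,168,0,296);S2=lambda x,y:f(x,y,235,230,400,296)
d,e=tri(T2(538,160),S2(625,404));print('dot',d,e)
a,e=tri(T2(660,157),S2(552,470));print('line in',a,e)
b,e=tri(T2(722,157),S2(512,505));print('line out',b,e)
print('yaw',np.degrees(np.arctan2(b[1]-d[1],b[0]-d[0])))
for n,t in(('inner',T1(298,199)),('flange end',T1(68,207)),('flange mid',T1(98,207)),('collar mouth',T1(348,197))):
    print(n,plane('top',t,.1))
o,q1=ray('top',T1(98,207));_,q2=ray('top',T1(298,199));n1=np.cross(q1,q2)
o2,r1=ray('scene',S1(290,368));_,r2=ray('scene',S1(208,440));n2=np.cross(r1,r2)
dr=np.cross(n1,n2);dr/=np.linalg.norm(dr);print('axis',dr,np.degrees(np.arctan2(dr[1],dr[0])))
p=np.linalg.lstsq(np.array([n1,n2,[0,1,0]]),np.array([n1@o,n2@o2,.2]),rcond=None)[0];print('pt on axis',p)
for k in((208,440),(290,368)):print('scene z=.1',plane('scene',S1(*k),.1))
for nm,t,s in(('flange',T1(98,207),S1(290,368)),('inner',T1(298,199),S1(208,440))):print(nm,tri(t,s))
s=arm.observe()
from scipy.spatial.transform import Rotation as R
print(R.from_rotvec(s['ee_rot']).as_matrix())
E
```

```text
dot [ 0.5369 -0.2206  0.2018] 7.98622063320934e-05
line in [ 0.5372 -0.2487  0.2011] 2.9805672218614638e-05
line out [ 0.537  -0.2632  0.2004] 0.00021327565174259188
yaw -89.88675852357618
inner [0.5273 0.141  0.1   ]
flange end [0.5263 0.1987 0.1   ]
flange mid [0.5262 0.1912 0.1   ]
collar mouth [0.5275 0.1284 0.1   ]
axis [-0.0164  0.9988 -0.0467] 90.94119906484806
pt on axis [0.5258 0.2    0.1012]
scene z=.1 [0.5245 0.1447 0.1   ]
scene z=.1 [0.525  0.1924 0.1   ]
flange (array([0.526 , 0.1907, 0.1016]), np.float64(5.630846904169913e-05))
inner (array([0.527 , 0.1402, 0.1045]), np.float64(0.0006657030824051195))
[[-0.9052  0.4249 -0.0004]
 [ 0.4249  0.9052 -0.0011]
 [-0.0001 -0.0012 -1.    ]]
```

```bash
python3 - <<'E'
from h import *
from scipy.spatial.transform import Rotation as R
print('disc c',plane('top',(365+193/8,245+180/8),.169))
for n,p in(('cone base',(183,224)),('jar',(244,244)),('dye_b',(247,203))):print(n,plane('top',p,.03))
s=arm.observe();M=R.from_rotvec(s['ee_rot']).as_matrix()
d=np.array([.537,-.238,.41])-s['position'];print('tool d mm',M.T@d*1000)
print('twist',np.arctan2(M[1,1],M[0,1]))
E
```

```text
disc c [ 0.5355 -0.2388  0.169 ]
cone base [0.6587 0.1919 0.03  ]
jar [0.6114 0.057  0.03  ]
dye_b [0.7044 0.0513 0.03  ]
tool d mm [-587.2611 -612.0944   -5.0506]
twist 1.1319069784094815
```

Request:
{"api": "move_arm", "payload": {
  "steps": [
    [-20,-20,-5,0.05],
    [-60,-62,-5,0.15],
    [-100,-104,-5,0.25],
    [-140,-146,-5,0.35],
    [-180,-188,-5,0.45],
    [-220,-229,-5,0.55],
    [-260,-271,-5,0.65],
    [-300,-313,-5,0.75],
    [-340,-354,-5,0.85],
    [-380,-396,-5,0.95],
    [-420,-438,-5,1.05],
    [-460,-479,-5,1.13],
    [-500,-521,-5,1.13],
    [-535,-558,-5,1.13],
    [-562,-586,-5,1.13],
    [-580,-604,-5,1.13],
    [-587,-612,-5,1.13],
    [-587,-612,-5,1.13],
    [-587,-612,-5,1.13]
  ],
  "grip": 50
}}

```text
clock: 2.52
position: [0.5368, -0.2364, 0.4096]
ee_rot: [-2.217, -2.224, -0.001]
force: [-0.5, -0.2, 0.1]
width: 0.545
```

```bash
python3 - <<'E'
from h import *
import cv2
from scipy.spatial.transform import Rotation as R
s=arm.observe();print(s['position'],R.from_rotvec(s['ee_rot']).as_matrix(),s['joints'],s['clock'],s['width'])
cv2.imwrite('pics/w1.png',arm.get_image('wrist')[:,:,::-1])
E
```

```text
[ 0.5368 -0.2364  0.4096] [[-0.0033  1.     -0.0002]
 [ 1.      0.0033  0.001 ]
 [ 0.001  -0.0002 -1.    ]] [-0.119   0.4058  0.6261  1.6998 -0.2606  1.121   0.5863] 2.525 0.5448820342103526
```

View pics/w1.png

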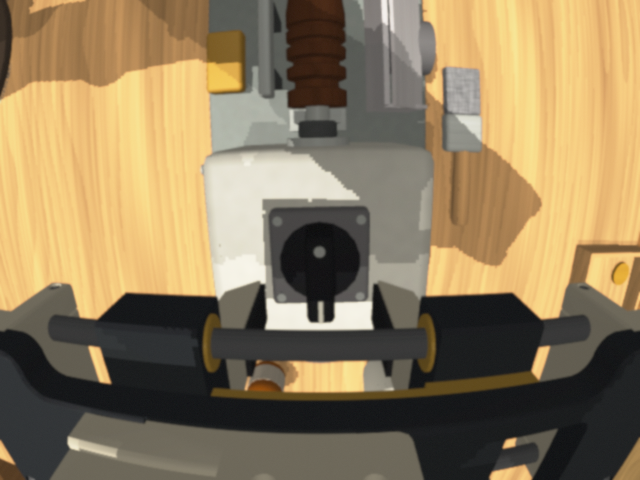

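The wrist view shows the bar between the fingers: dot at (319,252), line end near (320,320), bar spanning columns 307–334 at the near end. I'll check this against the other two views.

```bash
cat >> h.py <<'E'
from scipy.spatial.transform import Rotation as R
def wray(p,s=None):
    s=s or arm.observe();c=arm.camera_info('wrist');K=c['mtx'];T=c['T_tool_cam']
    u=np.array([p[0]-K[0,2],p[1]-K[1,2]]);r=np.linalg.norm(u);th=r/K[0,0]
    d=np.array([*(u/r*np.sin(th)),np.cos(th)]);M=R.from_rotvec(s['ee_rot']).as_matrix()
    return s['position']+M@T[:3,3],M@T[:3,:3]@d
def wplane(p,z,s=None):
    o,d=wray(p,s);return o+d*(z-o[2])/d[2]
E
python3 - <<'E'
from h import *
for n,p,z in(('dot',(319.5,252),.201),('end',(320,321),.201),('barL',(307,318),.201),('barR',(334,318),.201),('discL',(279,257),.169),('discR',(360,257),.169),('discTop',(320,221),.169)):print(n,wplane(p,z))
E
```

```text
dot [ 0.5374 -0.2209  0.201 ]
end [ 0.5379 -0.2629  0.201 ]
barL [ 0.5304 -0.261   0.201 ]
barR [ 0.5459 -0.2609  0.201 ]
discL [ 0.512 -0.235  0.169]
discR [ 0.5631 -0.2349  0.169 ]
discTop [ 0.5377 -0.2116  0.169 ]
```

Request:
{"api": "move_arm", "payload": {
  "steps": [
    [-0.5,1,15,0],
    [-0.5,1,35,0],
    [-0.5,1,48,0],
    [-0.5,1,54,0],
    [-0.5,1,54,0]
  ]
}}

```text
clock: 3.2
position: [0.5379, -0.2381, 0.3554]
ee_rot: [-2.219, -2.223, 0.0]
force: [0.4, -0.2, 0.4]
width: 0.544
```

Request:
{"api": "move_arm", "payload": {
  "steps": [
    [0,0,0,0],
    [0,0,0,0],
    [0,0,0,0],
    [0,0,0,0],
    [0,0,0,0]
  ],
  "grip": 8,
  "grip_force": 15
}}

```text
clock: 3.82
position: [0.5376, -0.2382, 0.3559]
ee_rot: [-2.219, -2.223, 0.0]
force: [-3.0, 0.0, 5.0]
width: 0.178
```

Request:
{"api": "move_arm", "payload": {
  "steps": [
    [0,0,0,-0.1],
    [0,0,0,-0.22],
    [0,0,0,-0.34],
    [0,0,0,-0.46],
    [0,0,0,-0.58],
    [0,0,0,-0.7],
    [0,0,0,-0.82],
    [0,0,0,-0.94],
    [0,0,0,-1.06],
    [0,0,0,-1.18],
    [0,0,0,-1.3],
    [0,0,0,-1.42],
    [0,0,0,-1.52],
    [0,0,0,-1.58],
    [0,0,0,-1.58],
    [0,0,0,-1.58]
  ]
}}

```text
clock: 5.82
position: [0.5375, -0.2383, 0.3558]
ee_rot: [0.015, -3.141, -0.0]
force: [-4.6, 0.6, 6.2]
width: 0.171
```

```bash
python3 - <<'E'
from h import *
s=arm.observe();print(s['force'],s['ft_torque'],s['joints'],R.from_rotvec(s['ee_rot']).as_matrix())
import cv2
cv2.imwrite('pics/s2.png',arm.get_image('scene')[:,:,::-1])
E
```

```text
[-4.6488  0.6238  6.2299] [-0.0251  1.1676  0.1675] [ 0.1794  0.42    0.2043  1.7409 -0.0988  0.9915  2.0007] [[-1.     -0.0093 -0.0008]
 [-0.0093  1.      0.0001]
 [ 0.0008  0.0001 -1.    ]]
```

View pics/s2.png

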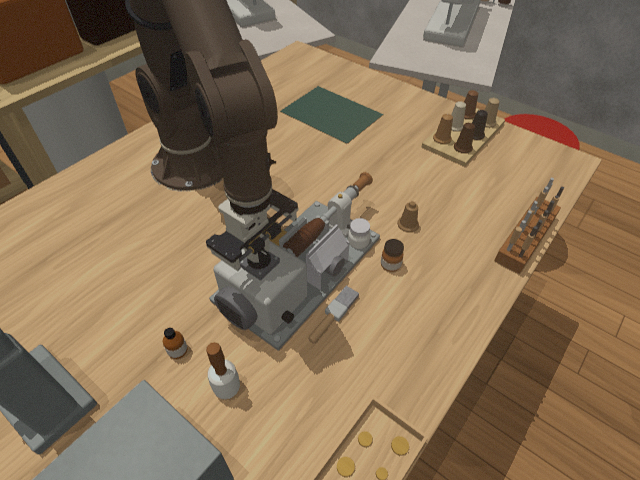

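The scene view shows the gripper turned at the isolator, about (260,250), with the roller in its rests and nothing else disturbed. Next I release, rise and look.

Request:
{"api": "move_arm", "payload": {
  "steps": [
    [0,0,0,0],
    [0,0,0,0],
    [0,0,0,0],
    [0,0,-15,0],
    [0,0,-50,0],
    [0,0,-90,0],
    [0,0,-90,0]
  ],
  "grip": 60
}}

```text
clock: 6.75
position: [0.5385, -0.2387, 0.4501]
ee_rot: [-0.017, 3.135, -0.004]
force: [0.1, -0.3, -0.7]
width: 0.654
```

```bash
python3 - <<'E'
from h import *
import cv2
s=arm.observe();print(s['position'])
cv2.imwrite('pics/w3.png',arm.get_image('wrist')[:,:,::-1])
M=R.from_rotvec(s['ee_rot']).as_matrix()
print('d',M.T@(np.array([.5268,.166,.36])-s['position'])*1000)
E
```

```text
[ 0.5385 -0.2387  0.4501]
d [  7.9423 404.997   89.1248]
```

View pics/w3.png

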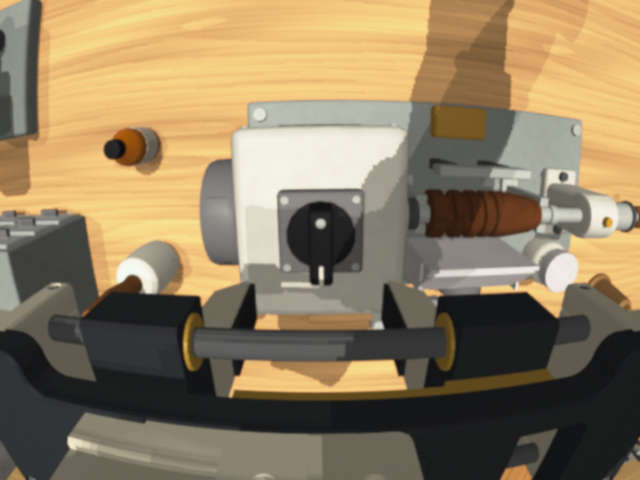

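The white line now points away from the robot (dot at (320,223), line at (321,272), image bottom being the far side), so the isolator is off. Now to above the rod grip.

Request:
{"api": "move_arm", "payload": {
  "steps": [
    [1,20,5,0.12],
    [2,60,10,0.27],
    [3,105,20,0.42],
    [4,150,30,0.57],
    [5,195,40,0.72],
    [6,240,45,0.87],
    [7,285,45,1.02],
    [8,325,45,1.17],
    [8,360,45,1.32],
    [8,385,45,1.45],
    [8,400,45,1.56],
    [8,405,45,1.56],
    [8,405,45,1.56],
    [8,405,45,1.56]
  ]
}}

```text
clock: 8.55
position: [0.5254, 0.1657, 0.4006]
ee_rot: [2.197, 2.246, -0.001]
force: [1.0, 0.6, 0.3]
width: 0.655
```

```bash
python3 - <<'E'
from h import *
import cv2
s=arm.observe();print(s['position'],R.from_rotvec(s['ee_rot']).as_matrix())
cv2.imwrite('pics/w4.png',arm.get_image('wrist')[:,:,::-1])
E
```

```text
[0.5254 0.1657 0.4006] [[-0.022   0.9998 -0.0002]
 [ 0.9998  0.022  -0.0004]
 [-0.0004 -0.0002 -1.    ]]
```

View pics/w4.png

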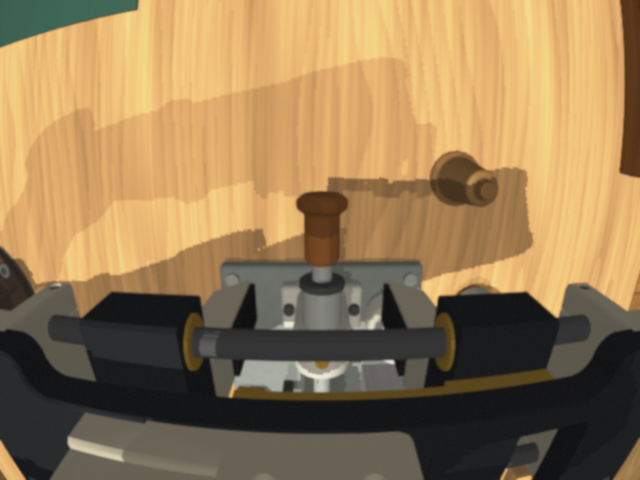

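The wrist view shows the flange at (322,203), the grip's inner end at (322,266), sides at 304 and 340, and the collar's mouth edge near row 278. The thread cone is at (460,178).

```bash
python3 - <<'E'
from h import *
def t2(a,b):
    A=np.stack([a[1],-b[1]],1);t=np.linalg.lstsq(A,b[0]-a[0],rcond=None)[0];p=a[0]+t[0]*a[1];q=b[0]+t[1]*b[1];return (p+q)/2,np.linalg.norm(p-q)
f=lambda x,y:((x+.5)/8-.5+160,(y+.5)/8-.5+255)
for n,p in(('L',(304,235)),('R',(340,235)),('inner',(322,266)),('fl outer',(321,193)),('fl mid',(322,204)),('fl inner',(322,214)),('collar',(322,274))):print(n,wplane(p,.1),wplane(p,.114))
print(t2(wray((322,204)),ray('top',f(98,207))),t2(wray((322,266)),ray('top',f(298,199))))
E
```

```text
L [0.5141 0.1639 0.1   ] [0.5146 0.1679 0.114 ]
R [0.5424 0.1645 0.1   ] [0.5415 0.1685 0.114 ]
inner [0.5289 0.1382 0.1   ] [0.5286 0.1435 0.114 ]
fl outer [0.5267 0.1975 0.1   ] [0.5266 0.1998 0.114 ]
fl mid [0.5277 0.1889 0.1   ] [0.5275 0.1917 0.114 ]
fl inner [0.5278 0.1811 0.1   ] [0.5276 0.1842 0.114 ]
collar [0.529  0.1313 0.1   ] [0.5288 0.1369 0.114 ]
(array([0.5267, 0.1899, 0.1038]), np.float64(0.0018950461908393435)) (array([0.5278, 0.1399, 0.104 ]), np.float64(0.0020008865533064552))
```

Request:
{"api": "move_arm", "payload": {
  "steps": [
    [-1,2.5,30,0],
    [-2,2.5,70,0],
    [-2,2.5,110,0],
    [-2,2.5,132,0],
    [-2,2.5,140,0],
    [-2,2.5,140,0]
  ]
}}

```text
clock: 9.35
position: [0.5281, 0.1644, 0.2609]
ee_rot: [2.197, 2.245, -0.0]
force: [0.7, 0.3, -0.1]
width: 0.649
```

Request:
{"api": "move_arm", "payload": {
  "steps": [
    [0,0,0,0],
    [0,0,0,0],
    [0,0,0,0],
    [0,0,0,0],
    [0,0,0,0],
    [0,0,0,0]
  ],
  "grip": 18,
  "grip_force": 45
}}

```text
clock: 10.1
position: [0.5278, 0.1649, 0.261]
ee_rot: [-2.197, -2.246, -0.0]
force: [-2.1, 0.2, 5.5]
width: 0.289
```

```bash
python3 - <<'E'
from h import *
import cv2
s=arm.observe();print(s['position'],R.from_rotvec(s['ee_rot']).as_matrix()[:,0],s['width']*91.8,s['force'])
cv2.imwrite('pics/w5.png',arm.get_image('wrist')[:,:,::-1])
E
```

```text
[0.5278 0.1649 0.261 ] [-0.022   0.9998  0.0003] 26.53580663435255 [-2.0742  0.1943  5.5344]
```

View pics/w5.png

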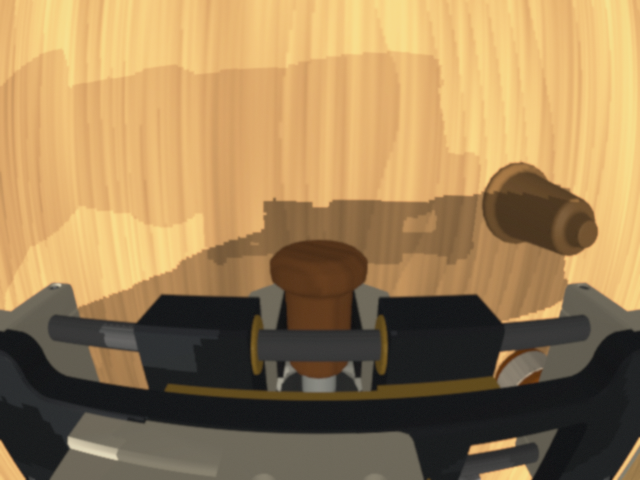

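The grip is held between the pads (grip body at columns 287–352, flange above at row 265, reading 26.5 mm). I'll pull along tool x.

Request:
{"api": "move_arm", "payload": {
  "steps": [
    [4,0,0,0],
    [9,0,0,0],
    [14,0,0,0],
    [19,0,0,0],
    [24,0,0,0],
    [29,0,0,0],
    [34,0,0,0],
    [38,0,0,0],
    [40,0,0,0],
    [40,0,0,0],
    [40,0,0,0],
    [40,0,0,0]
  ]
}}

```text
clock: 11.65
position: [0.5271, 0.2013, 0.261]
ee_rot: [2.199, 2.241, -0.006]
force: [-3.8, -12.6, 11.7]
width: 0.291
```

```bash
python3 - <<'E'
from h import *
import cv2
s=arm.observe();print(s['position'],s['width']*91.8,s['force'])
w=arm.get_image('wrist')[:,:,::-1];t=arm.get_image('top')[:,:,::-1];c=arm.get_image('scene')[:,:,::-1]
z=lambda im,x,y,w,h,k:cv2.resize(im[y:y+h,x:x+w],None,fx=k,fy=k,interpolation=cv2.INTER_CUBIC)
cv2.imwrite('pics/z6.png',np.hstack([np.vstack([z(t,140,245,100,75,4),z(c,310,145,100,75,4)]),z(w,220,240,200,150,2) if 0 else np.vstack([z(w,220,230,200,150,2),np.zeros((300,400,3),np.uint8)])]))
E
```

```text
[0.5271 0.2013 0.261 ] 26.695981290863198 [ -3.7567 -12.5811  11.719 ]
```

View pics/z6.png

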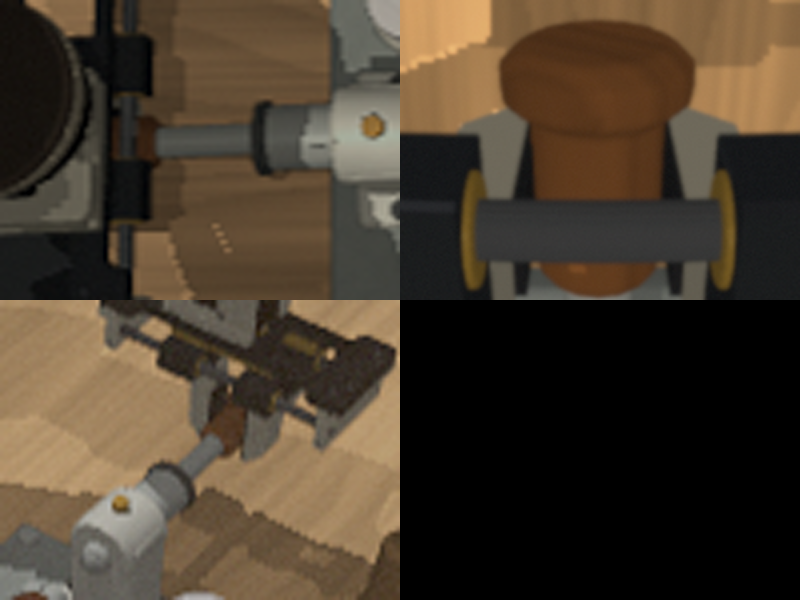

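The rod has followed by about 36 mm (grip's inner end moved from column 197 to 179 in the top view) and the ring isn't visible yet at the collar. The arm yields slightly against the spring, so I'll pull a little more.

Request:
{"api": "move_arm", "payload": {
  "steps": [
    [2,0,0,0],
    [4,0,0,0],
    [4.5,0,0,0],
    [4.5,0,0,0],
    [4.5,0,0,0],
    [4.5,0,0,0]
  ]
}}

```text
clock: 12.55
position: [0.527, 0.2054, 0.261]
ee_rot: [2.199, 2.24, -0.007]
force: [-3.5, -13.6, 11.8]
width: 0.294
```

```bash
python3 - <<'E'
from h import *
import cv2
s=arm.observe();print(s['position'],s['width']*91.8,s['force'])
w=arm.get_image('wrist')[:,:,::-1];t=arm.get_image('top')[:,:,::-1];c=arm.get_image('scene')[:,:,::-1]
z=lambda im,x,y,w,h,k:cv2.resize(im[y:y+h,x:x+w],None,fx=k,fy=k,interpolation=cv2.INTER_CUBIC)
cv2.imwrite('pics/z7.png',np.hstack([np.vstack([z(t,170,265,50,37,8),z(c,340,235,50,37,8)*0+z(c,335,240,50,37,8)]),np.vstack([z(w,220,230,200,148,2),z(c,325,215+25,50,37,8)])]))
cv2.imwrite('pics/s7.png',c);cv2.imwrite('pics/t7.png',t)
cv2.imwrite('pics/z7.png',np.hstack([z(t,170,265,50,37,8),z(c,335,240,50,37,8)]) if 0 else np.vstack([np.hstack([z(t,170,262,50,37,8),z(c,340,240,50,37,8)]),np.hstack([z(t,170,262,50,37,8),z(c,340,175+60,50,37,8)])]))
z8=np.hstack([z(t,170,262,50,37,8),z(c,345,240,50,37,8)]);z9=np.hstack([z(w,220,230,200,148,2),z(c,310+30,145+30,50,37,8)])
cv2.imwrite('pics/z7.png',np.vstack([z8,z9]))
E
```

```text
[0.527  0.2054 0.261 ] 26.956799486094294 [ -3.5058 -13.5631  11.7608]
```

View pics/z7.png

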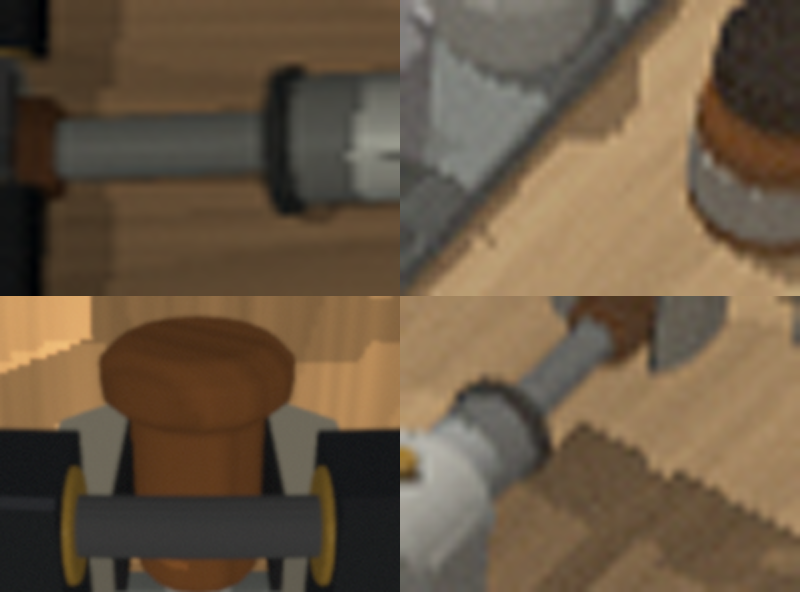

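View pics/t7.png

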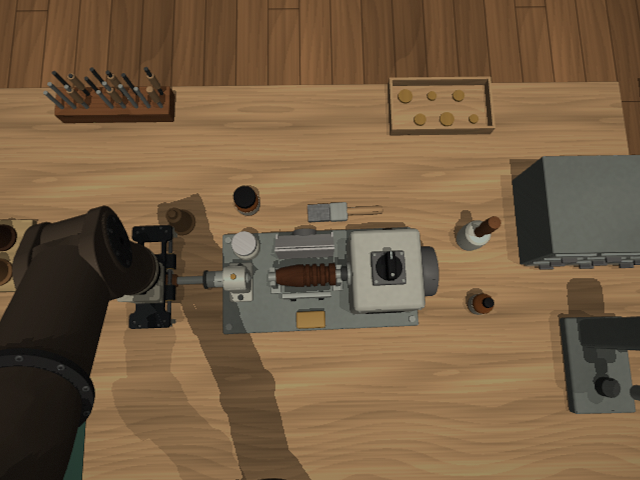

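```bash
python3 - <<'E'
import cv2,numpy as np
a=cv2.imread('pics/top0.png',0);b=cv2.imread('pics/t7.png',0)
for y in(278,279,280,281):print(y,a[y,192:210],b[y,192:210])
print(b[279,172:184],a[280,192:204])
# inner edge by red-blue
for im,y in(('top0',280),('t7',280)):
    c=cv2.imread(f'pics/{im}.png').astype(int);d=c[278:283,:,2]-c[278:283,:,0];print(im,d.mean(0)[172:204].round())
# scene changes away from arm
A=cv2.imread('pics/top0.png');B=cv2.imread('pics/t7.png')
m=(cv2.absdiff(A,B).max(2)>60).astype(np.uint8);n,l,s,c=cv2.connectedComponentsWithStats(m[:,240:])
print([tuple(r[:5]) for r in s[1:] if r[4]>8])
E
```

```text
278 [ 69  70  66  56  74 101 111 109 110 113  89  52  50  39  95 123 121 121] [74 75 74 75 75 75 75 75 77 78 60 34 32 31 66 83 80 81]
279 [ 72  73  67  57  80 113 123 123 124 128  99  56  51  41 103 134 131 132] [79 79 81 79 80 80 81 81 82 84 64 34 32 32 66 85 84 84]
280 [ 74  74  66  59  87 121 130 127 126 128 101  54  49  43 106 137 134 133] [83 82 83 83 83 81 80 81 80 81 63 34 30 32 69 85 83 83]
281 [ 76  74  69  60  65 102 119 117 117 119  92  52  48  37  97 127 124 122] [78 77 77 77 77 75 76 76 76 78 60 33 31 26 62 81 79 78]
[35 38 35 38 43 65 78 77 76 76 77 76] [ 74  74  66  59  87 121 130 127 126 128 101  54]
top0 [49. 42. 47. 59. 64. 64. 64. 65. 64. 64. 64. 65. 64. 64. 65. 65. 65. 64.
 64. 65. 65. 64. 61. 57. 25.  9.  9.  9.  9.  9.  7.  3.]
t7 [28. 36. 33. 37. 24.  7.  5.  5.  5.  6.  5.  6.  6.  6.  5.  5.  6.  5.
  5.  6.  6.  5.  5.  5.  5.  6.  7.  6.  5.  6.  5.  2.]
[(np.int32(146), np.int32(252), np.int32(7), np.int32(7), np.int32(21)), (np.int32(158), np.int32(264), np.int32(8), np.int32(6), np.int32(16)), (np.int32(151), np.int32(273), np.int32(4), np.int32(3), np.int32(10)), (np.int32(57), np.int32(457), np.int32(19), np.int32(23), np.int32(134))]
```

The image edge shift gives about 40.5 mm, kinematics about 39.5–40.5 and the spring force (13.6 N) about 38. The ring is still hidden behind the collar rim as these cameras see it. I'll pull 1.5 mm more to centre on the mark and look again.

Request:
{"api": "move_arm", "payload": {
  "steps": [
    [1.5,0,0,0],
    [1.5,0,0,0],
    [1.5,0,0,0],
    [1.5,0,0,0],
    [1.5,0,0,0],
    [1.5,0,0,0]
  ]
}}

```text
clock: 13.45
position: [0.527, 0.2069, 0.261]
ee_rot: [2.199, 2.24, -0.007]
force: [-4.3, -13.2, 12.1]
width: 0.294
```

```bash
python3 - <<'E'
from h import *
import cv2
s=arm.observe();print(s['clock'],s['position'],s['width']*91.8,s['force'],abs(s['dq']).max())
b=arm.get_image('top');g=cv2.cvtColor(b,cv2.COLOR_RGB2GRAY)
print(g[279:281,196:207]);b=b.astype(int);print((b[278:283,:,0]-b[278:283,:,2]).mean(0)[172:180])
w=arm.get_image('wrist')[:,:,::-1];cv2.imwrite('pics/w8.png',w)
print(arm.observe()['position'])
E
```

```text
13.45 [0.527  0.2069 0.261 ] 27.004211788511178 [ -4.3382 -13.2095  12.0931] 0.0021736756599384107
[[81 81 81 81 83 66 35 29 34 33 68]
 [82 82 81 81 82 65 34 29 33 33 69]]
[35.6 33.6 37.6 32.2  8.2  5.4  5.8  5.6]
[0.527  0.2069 0.261 ]
```

View pics/w8.png

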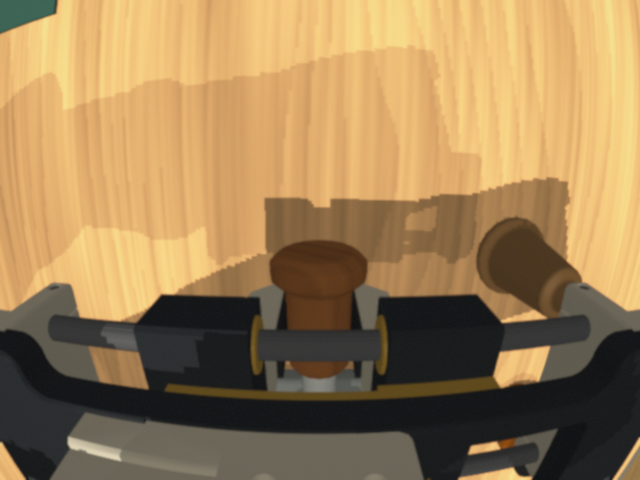

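The dark band at the mouth now reaches one pixel further out (column 202, previously 203), so the ring is just emerging. In the wrist view the grip sits in the pads where it did before the pull, so it hasn't slipped. Handing in.

```bash
python3 -c "
from cell import arm
print(arm.sign_off())"
```

```text
the job is handed in; nothing more can be done
None
```

The machine is switched off and the tail rod is being held, still gripped, at about 41 mm out. The mark is at 40 mm and the allowed range is 34–47 mm. I handed the job in at about 13.6 s.

- **Isolator:** I turned it a quarter turn anticlockwise before touching the rod. The wrist and top views both show the bar across the machine with its white line pointing away from the robot.
- **Rod draw:** The arm moved 42 mm from where it gripped, less about 1 mm of tool tilt. An image measurement before the last 1.5 mm pull gave about 40.5 mm. The spring force (13.2 N) suggests a little less, about 36–38 mm, still inside the range.
- **Dark ring:** I could not see it as a separate ring, because the collar's black rim hides the tube mouth from the cameras. After the last pull, the dark band at the mouth grew by one pixel, which fits the ring just appearing.
- **Hold:** The grip shows no slip in the pads, and the arm was still, with a 45 N grip set.
- **Everything else:** Top-view images from the start and from just before the last pull show no change at the roller or the objects to its right. I only checked the thread cone and gum jar by eye, and both looked in place.

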